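# Clamp the culture plate on the shaker

### The arm

A 6-joint arm with a two-finger parallel gripper is mounted at the origin on the work surface. World frame = base frame: x ahead of the robot, y to its left, z up, the work surface at z = 0. Lengths are in m, angles in rad, forces in N, time in s.
With the tool pointing down it reaches from about 0.3 to 0.825 m from the base axis. Payload 5.4 kg.
Tool frame: the origin (TCP) lies between the finger pads; the fingertips stand 25 mm ahead of it and the grasp point (between the pads) lies 6 mm ahead of it; z points along the fingers, y is the direction in which the jaws open and shut (so a half turn about z gives the same grasp; the last joint's range is limited). The gripper opens to 92 mm and grips with 3 to 60 N. Pads are 20 mm wide; open, the fingers measure 128 mm over their backs; the gripper's body (75 mm by 189 mm) begins 69 mm behind the grasp point.
Start: joints at [-1.361, 0.158, 1.597, -0, 1.386, -0.21], TCP at [0.234, -0.525, 0.24] pointing down, gripper open.
Joint ranges: [-2.91, 2.91], [-0.94, 2.29], [0.18, 2.7], [-1.29, 4.43], [0.17, 2.64], [-3, 3]. Speed limits (rad/s): [2.57, 2.57, 3.14, 3.14, 3.14, 3.14].

### API

Orientations are given as a rotation vector (axis times angle).
In Python, from bench import arm gives the robot as it stands. The module is installed in compiled form; this text tells all that it offers. Calls block until the motion is done:
- arm.goto(position, orientation): joint-space move of the TCP to a pose.
- arm.servo_line(position, rotation=None, v=0.15, guard=None): straight line of the TCP; rotation=None keeps the orientation; v is the mean speed in m/s. With guard (N) it stops when the force on the tool has changed by that much, and returns True; else False.
- arm.move_joints(angles): joint-space move.
- arm.command_gripper(opening): opening from 0.0 (shut) to 1.0 (fully open); the grip force is fixed at half the most; returns when the fingers have stopped.
- arm.wait(seconds).
- arm.solve_ik(position, orientation): joint angles nearest the present ones, or None.
- arm.observe(): the state.
- arm.camera(name): name is "scene" or "side" or "wrist"; returns a dict with "image" (480x640x3 uint8, blue, green, red), "z_map" (480x640 float32, m along the optical axis (not along the pixel's ray), 0 where there is no reading), "camera_matrix" (3x3 intrinsics, pixels), "rvec" (rotation vector, rad) and "tvec" (3), from world to camera coordinates, as OpenCV has them; the wrist camera has in their place "T_tool_cam" (4x4, takes a point from camera to tool coordinates, whose origin is the TCP and whose axes are the flange's). Camera axes: x right, y down, z forward; pixel columns grow to the right and rows downward; lengths in m; the calibration is good to about 2 mm. The wrist camera is an equidistant fisheye: a pixel r from the principal point sees the ray r / f radians off the axis. A picture is of the moment at which its call begins: read the wrist's pose just before it.
A pose or a line that the arm cannot do raises arm.MotionError and nothing moves.
- arm.close_job(): hands the job in, once; it reports no verdict.
Trained networks look in a picture, given as the dict that the camera call returned (one of the last four; its "shot" number tells which), for a name from the list of things; names that differ only in an ending like _2 or _b are one class to them, and where a whole thing is asked for, a point or a joint stands for the part that bears it (a point fixed in the world has none). Each returns a list of dicts, best first, with "conf" (0 to 1); they miss things now and then, are a little off and sometimes report something else, mostly with a low value. They report only what shows in the picture. A call takes as long as a camera call. They do not tell look-alikes from the thing itself.
- arm.find_in(picture, thing): "at" ([x, y, z] in m, in world coordinates, good to about 4 mm: the middle of the surface that is visible of it).
- arm.silhouettes(picture, thing): "region" (480x640 bool, what is visible of it).
The state is a dict: "t": time; "joints": joint angles; "qd": joint speeds; "joint_torque": joint torques, N m; "tcp_pos": TCP position; "ee_rot": TCP orientation; "ft_force": force on the tool from outside, world axes, zero at the start; "ft_torque": the same for the moment, N m; "grip_width": opening from 0.0 (shut) to 1.0 (fully open).
Only numpy, scipy, OpenCV 4.12 (cv2) and the standard library are available. Lean on these libraries where they do the work, as an engineer would, in place of code of your own. Each camera call takes 0.05 s, during which the arm holds its last target.

### The job

Secure the culture plate on the shaker: with the back of a finger push the swing strap round over the plate until it is fully home against its stop, and only then push the cam lever at the end of the strap fully down. Grasp nothing; leave the plate in its nest and the other things on the bench where they are.

Things in the scene. Friction and masses are not known exactly. Their poses are not given: they have to be found in the camera images.
- shaker: laboratory plate shaker, fixed to the bench: white housing with a dark flat platform 220 (x) x 210 (y) mm, platform top 53 mm above the bench. Origin: centre of its underside, on the bench; z up. In its frame: fence 8 mm high round the plate at the centre; pivot post of the strap at (0, +66) mm; a dark catch block 30 x 16 mm at (0, -60) mm with a stop wall on its +x side whose top is 89 mm above the bench. It is turned about z at random.
- pivot (a point): point on the vertical pivot axis of the strap, at the height of the strap's flat top (94 mm above the bench); axes parallel to the shaker's. The round boss here has 16 mm radius and its bolt stands 9 mm higher than this point.
- strap (a joint): swing of the clamp strap about the vertical pivot axis, rad. 0 = fully home: the strap points from the pivot along the shaker's -y, across the plate to the catch, where it is stopped. Growing values turn it clockwise seen from above, out over the shaker's -x side (at 1.57 it points along the shaker's -x); limit 2.1. Starts between 1.0 and 1.8. It stays where it is left; pushing it 85 mm from the pivot takes about 2.5 N.
- strap_mid (a point): point on the centre line of the strap's flat top, 85 mm from the pivot axis; moves with the strap; the strap points along the -y axis of this frame. The strap is a flat aluminium bar 26 mm wide and 18 mm thick, its underside 76 mm and its top 94 mm above the bench, so its underside is 3 mm above the plate's lid (a thin 2 mm pad hangs below). It reaches to 130 mm from the pivot, followed by two small ears that carry the lever, to 159 mm.
- lever_hinge (a point): middle of the lever's horizontal hinge pin, between the ears at the strap's free end: 147 mm from the pivot axis, 86 mm above the bench. Axes as strap_mid (-y points outward along the strap, x is the hinge axis).
- lever (a joint): angle of the cam lever above the level, rad. 0 = fully down: level, lying outward in line with the strap, against its stop. Growing values raise its outer end; limit 1.45. Starts between 0.85 and 1.25 (raised, leaning outward). It stays where it is left; pressing it 55 mm from the hinge takes about 2 N. Push on its upper side (the one that faces the pivot while raised), outward and down.
- lever_end (a point): outer end of the lever, on its upper face, 72 mm from the hinge pin. Lever: 8 mm thick, its upper face 4 mm from the hinge centre line; steel shank 14 mm wide, black plastic paddle 26 mm wide over the last 36 mm. When down, the paddle overhangs the shaker's -y side, upper face 90 mm above the bench.
- plate: lidded culture plate, white with clear lid, 127.5 x 85.5 x 20 mm, lying loose in the fenced nest on the platform with about 2 mm of play, its long side along the shaker's x; lid top 73 mm above the bench. Origin: centre of its underside.
- bottle: bystander: loose amber bottle, 56 mm diameter, 120 mm high, standing on the bench; origin at the centre of its foot
- beaker: bystander: loose open glass beaker, 64 mm diameter, 85 mm high, standing on the bench; origin at the centre of its foot
- timer: bystander: loose white dial timer, 40 x 65 x 68 mm, standing on the bench; origin at the centre of its underside
Mind the look-alikes: they are no part of the job. What is shaped like the plate but brown or red is not meant.

How it is judged:
On the way, in this order (a step that is already met when the one before it is completed fails the run):
1. the strap is fully home over the plate, the lever still raised (value of joint strap below 0.06 rad and value of joint lever above 0.5 rad), for 0.2 s.
2. the lever is fully down, the strap still home (value of joint lever below 0.1 rad and value of joint strap below 0.06 rad), for 0.2 s.
At the end, for the whole second after the job is handed in: The strap is within 0.06 rad of fully home and the lever within 0.1 rad of fully down; the plate lies flat in its nest (within 6 mm of the middle); bottle, beaker and timer stand within 20 mm of where they were (all of step 2 and horizontal distance between plate and shaker below 0.006 m and height (world z) of plate below 0.056 m and linear speed of plate below 0.01 m/s and distance of each of bottle, beaker, timer from where it was at the start of the episode below 0.02 m); the robot touches nothing.
It fails at once if the lever is pushed down before the strap is home (value of joint strap above 0.12 rad and value of joint lever below 0.5 rad).
It fails at once if the plate is lifted or pushed out of its nest (distance of plate from where it was at the start of the episode above 0.01 m).
It fails at once if the plate is pressed hard (contact force between the fingers and plate above 20 N).
It fails at once if a bystander is moved, lifted or tipped (distance of any of bottle, beaker, timer from where it was at the start of the episode above 0.02 m or angle between any of bottle, beaker, timer's own z axis and vertical above 0.3 rad).
It also fails if it takes over 51 s, if anything falls off the work surface, if the arm or the gripper's body presses on something with over 40 N, if the wrist force passes 120 N, or if a joint passes its speed limit or range.

## Working session

There is one attempt and no reset: what is moved stays moved. The work goes in short steps, each a Python script; the robot and the scene stay as the last script left them, time stands still between calls to the robot, and variables do not carry over. Pictures are saved under pics/ and viewed, and the job is handed in when it is done.

```bash
mkdir -p pics; ls; python3 - <<'E'
from bench import arm
import cv2
o=arm.observe();print(o)
for n in ["scene","side","wrist"]:
    p=arm.camera(n);cv2.imwrite(f"pics/{n}0.png",p["image"])
    print(n,p["camera_matrix"].tolist(),[ (k,p[k].tolist()) for k in("rvec","tvec","T_tool_cam") if k in p])
    for t in ["shaker","pivot","strap","strap_mid","lever_hinge","lever","lever_end","plate","bottle","beaker","timer"]:
        try: print(t,[(d["conf"],[round(float(x),3) for x in d["at"]]) for d in arm.find_in(p,t)][:3])
        except Exception as e: print(t,e)
E
```

```text
pics
{'t': 0.0, 'joints': array([-1.36111503e+00,  1.59028950e-01,  1.59821824e+00, -1.36016437e-05,
        1.38619442e+00, -2.10075820e-01]), 'qd': array([-2.27518088e-04, -1.30212172e-03,  1.21805489e-04,  1.03092680e-03,
        2.04579908e-05,  6.68785344e-05]), 'joint_torque': array([-4.49387962e-04, -3.85569263e+01, -3.22114205e+01,  7.01271649e-02,
        3.78358446e-02, -1.51682966e-04]), 'tcp_pos': array([ 0.23420186, -0.52451179,  0.23863718]), 'ee_rot': array([-3.07084504e+00, -6.54141588e-01,  2.04138418e-05]), 'ft_force': array([0.28207618, 0.10092755, 0.13440371]), 'ft_torque': array([-0.04023856,  0.0170235 ,  0.05394465]), 'grip_width': 1.0006453450596795}
scene [[464.582702151614, 0.0, 319.9671638882821], [0.0, 464.582702151614, 232.95772366814285], [0.0, 0.0, 1.0]] [('rvec', [1.7717371274970508, 1.886923215631215, -0.6703286886362277]), ('tvec', [-0.033751143922341756, -0.4107819379395205, 1.2487643521468381])]
shaker [(0.7, [0.664, 0.069, 0.053])]
pivot [(0.69, [0.661, 0.064, 0.054])]
strap [(0.57, [0.579, 0.112, 0.093]), (0.32, [0.494, 0.11, 0.124])]
strap_mid [
[... 1024 characters left out ...]
543, -0.168, 0.068]), (0.24, [0.461, -0.06, 0.062])]
beaker [(0.8, [0.46, -0.056, 0.059])]
timer [(0.63, [0.696, 0.282, 0.06]), (0.44, [0.573, 0.117, 0.095])]
wrist [[371.64829954431775, 0.0, 321.34465426700933], [0.0, 371.64829954431775, 241.20797022682015], [0.0, 0.0, 1.0]] [('T_tool_cam', [[-0.0007919536600870516, -0.9572570376448316, -0.2892375091319253, 0.0802580467168484], [0.999997788672869, -0.0001946109613166362, -0.0020939856601334705, 0.000521891576567235], [0.001948193720189169, -0.28923852787278187, 0.9572550749592366, -0.14476663243733082], [0.0, 0.0, 0.0, 1.0]])]
shaker []
pivot []
strap []
strap_mid []
lever_hinge []
lever []
lever_end []
plate []
bottle []
beaker []
timer []
```

View pics/scene0.png

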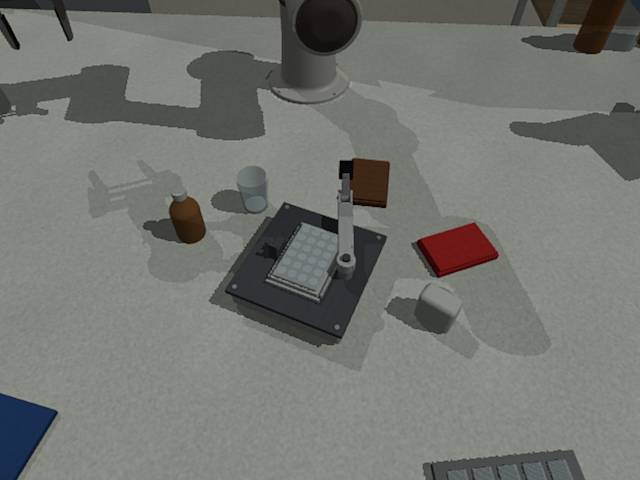

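View pics/side0.png

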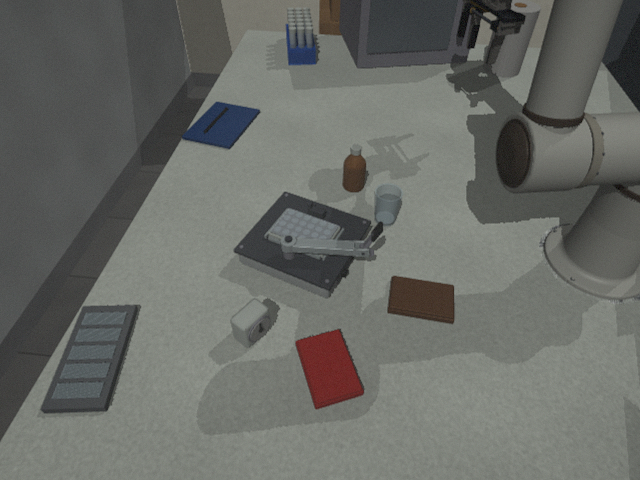

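```bash
python3 - <<'E'
import cv2
a=cv2.imread("pics/scene0.png")[150:350,210:410];b=cv2.imread("pics/side0.png")[170:310,220:400]
cv2.imwrite("pics/sc_crop.png",cv2.resize(a,(600,600),interpolation=cv2.INTER_CUBIC))
cv2.imwrite("pics/sd_crop.png",cv2.resize(b,None,fx=4,fy=4,interpolation=cv2.INTER_CUBIC))
E
```

```text
(no output)
```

View pics/sc_crop.png

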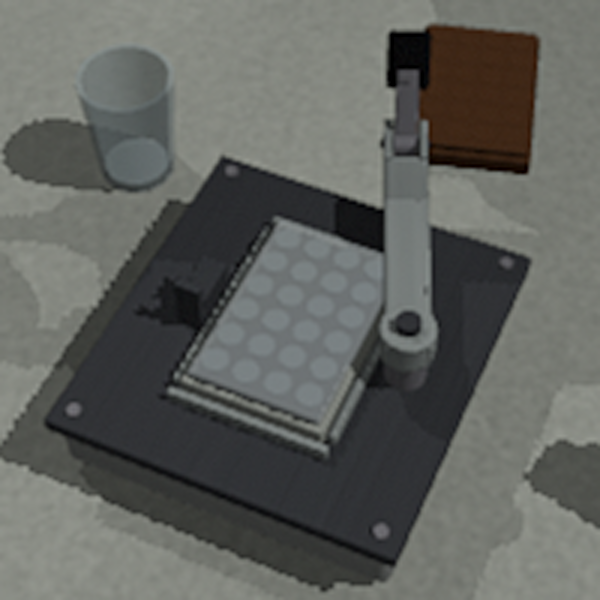

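View pics/sd_crop.png

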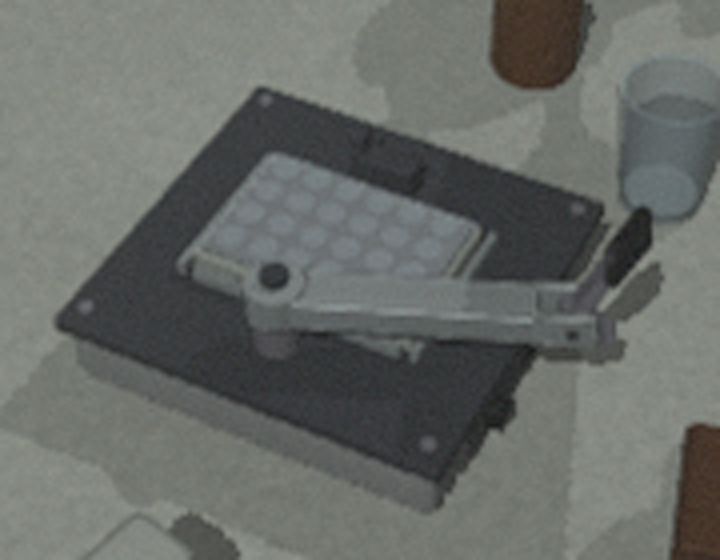

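```bash
cat > est.py <<'E'
import numpy as np,cv2
from scipy.optimize import least_squares
K1=np.array([[464.582702,0,319.967],[0,464.582702,232.9577],[0,0,1]]);r1=np.array([1.7717371274970508, 1.886923215631215, -0.6703286886362277]);t1=np.array([-0.033751143922341756, -0.4107819379395205, 1.2487643521468381])
K2=np.array([[447.82465,0,326.8122],[0,447.82465,231.0443],[0,0,1]]);r2=np.array([0.1643832679737914, -2.8787009815163285, 1.188567511858642]);t2=np.array([0.5881832744274951, 0.06141198287484032, 0.9846327543720117])
cams=[(K1,r1,t1),(K2,r2,t2)]
def pr(c,P):
    K,r,t=cams[c];return cv2.projectPoints(np.array(P,float).reshape(-1,1,3),r,t,K,None)[0].reshape(-1,2)
def back(c,uv,z):
    K,r,t=cams[c];R=cv2.Rodrigues(r)[0];d=R.T@np.linalg.inv(K)@np.array([uv[0],uv[1],1]);o=-R.T@t
    return o+d*(z-o[2])/d[2]
c1=[(284,202.3),(386.7,237.3),(341.7,336.7),(226,290.7)]
c2=[(371,221),(328.8,290),(234.5,250.5),(285,192)]  # same order guess
if __name__=="__main__":
    A=[back(0,p,.053) for p in c1];B=[back(1,p,.053) for p in c2]
    for a,b in zip(A,B): print(a.round(4),b.round(4))
    for Q in (A,B):
        Q=np.array(Q)[:,:2];print("mean",Q.mean(0),[np.linalg.norm(Q[i]-Q[(i+1)%4]).round(4) for i in range(4)])
    # bolt top z=.103
    print("bolt",back(0,(210+409/3,150+321/3),.103),back(1,(220+275/4,170+275/4),.103))
    def sh(p):
        x,y,f=p;c,s=np.cos(f),np.sin(f)
        loc=[(-.11,-.105),(-.11,.105),(.11,.105),(.11,-.105)]
        W=lambda l,z:(x+c*l[0]-s*l[1],y+s*l[0]+c*l[1],z)
        return [W(l,.053) for l in loc],W((0,.066),.103)
    def res(p,cs=(0,1)):
        C,b=sh(p);o=[]
        for k in cs:
            o.append((pr(k,C)-np.array([c1,c2][k])).ravel())
            o.append((pr(k,[b])-np.array([(346.3,257),(288.75,238.75)][k])).ravel())
        return np.concatenate(o)
    for cs in ((0,),(1,),(0,1)):
        s=least_squares(res,[.65,.06,-.3],args=(cs,));print(cs,s.x.round(4),np.abs(s.fun).max().round(2))
    x,y,f=s.x;c,sn=np.cos(f),np.sin(f)
    print("pivot",x-sn*.066,y+c*.066)
    for k,uvs in enumerate([[(210+408/3,150+140/3),(210+408/3,150+75/3)],[(220+570/4,170+310/4)]]):
        for uv in uvs: print("hinge cand",back(k,uv,.09))
E
python3 est.py
```

```text
[ 0.4997 -0.0048  0.053 ] [ 0.4957 -0.003   0.053 ]
[0.5735 0.1896 0.053 ] [0.5681 0.1953 0.053 ]
[0.7746 0.1148 0.053 ] [0.7688 0.1188 0.053 ]
[ 0.7039 -0.0781  0.053 ] [ 0.6986 -0.0754  0.053 ]
mean [0.63791779 0.0553895 ] [np.float64(0.2079), np.float64(0.2146), np.float64(0.2054), np.float64(0.217)]
mean [0.63280679 0.05889747] [np.float64(0.211), np.float64(0.2148), np.float64(0.2065), np.float64(0.2154)]
bolt [0.65924283 0.11657824 0.103     ] [0.65504925 0.11949863 0.103     ]
(0,) [ 0.6369  0.0552 -0.3527] 1.94
(1,) [ 0.6328  0.0582 -0.3539] 1.69
(0, 1) [ 0.635   0.0559 -0.353 ] 2.46
pivot 0.6578129534135209 0.1178420788282899
hinge cand [0.51259514 0.11283162 0.09      ]
hinge cand [0.45544224 0.11134142 0.09      ]
hinge cand [0.51135903 0.11275902 0.09      ]
```

```bash
cat > h.py <<'E'
import numpy as np
from scipy.spatial.transform import Rotation as Ro
f=-0.353;PIV=np.array([0.6578,0.1178])
def d(s): a=f-np.pi/2-s; return np.array([np.cos(a),np.sin(a)])
def n(s): a=f-np.pi/2-s; return np.array([np.sin(a),-np.cos(a)])   # growing s
def rot(s,sg):
    y=np.r_[n(s),0]*sg;z=np.array([0,0,-1.]);return Ro.from_matrix(np.c_[np.cross(y,z),y,z]).as_rotvec()
def pos(s,off,z,R=.09): return np.r_[PIV+R*d(s)+off*n(s),z]
E
python3 - <<'E'
from h import *
from bench import arm
for sg in (1,-1):
    for a in [(1.18,.05,.28),(1.18,.05,.109),(.6,.031,.109),(-.05,.031,.109)]:
        q=arm.solve_ik(pos(*a),rot(a[0],sg)); print(sg,a,None if q is None else np.round(q,2))
    for R,z in((.16,.25),(.202,.115)):
        q=arm.solve_ik(pos(0,0,z,R),rot(0,sg)); print(sg,R,None if q is None else np.round(q,2))
E
```

```text
1 (1.18, 0.05, 0.28) [ 0.08  0.17  1.5  -0.    1.47 -1.53]
1 (1.18, 0.05, 0.109) [ 0.08  0.33  1.67 -0.    1.15 -1.53]
1 (0.6, 0.031, 0.109) [-0.05  0.29  1.72 -0.    1.14 -2.24]
1 (-0.05, 0.031, 0.109) [-0.13  0.36  1.63 -0.    1.16 -2.97]
1 0.16 None
1 0.202 None
-1 (1.18, 0.05, 0.28) [0.08 0.17 1.5  0.   1.47 1.61]
-1 (1.18, 0.05, 0.109) [0.08 0.33 1.67 0.   1.15 1.61]
-1 (0.6, 0.031, 0.109) [-0.05  0.29  1.72 -0.    1.14  0.9 ]
-1 (-0.05, 0.031, 0.109) [-0.13  0.36  1.63 -0.    1.16  0.17]
-1 0.16 [-0.25  0.22  1.5  -0.    1.42  0.1 ]
-1 0.202 [-0.33  0.33  1.66 -0.    1.16  0.03]
```

```bash
python3 - <<'E'
from h import *
from bench import arm
import cv2
arm.command_gripper(0.0)
arm.goto(pos(1.18,.05,.28),rot(1.18,-1))
o=arm.observe();print(o["t"],o["tcp_pos"],o["grip_width"],o["ft_force"])
p=arm.camera("wrist");cv2.imwrite("pics/w1.png",p["image"])
p=arm.camera("scene");cv2.imwrite("pics/s1.png",p["image"])
E
```

```text
5.85 [0.56616086 0.16366288 0.27992344] 0.005081089504183872 [-0.20416192  0.14734724 -0.85365702]
```

View pics/w1.png

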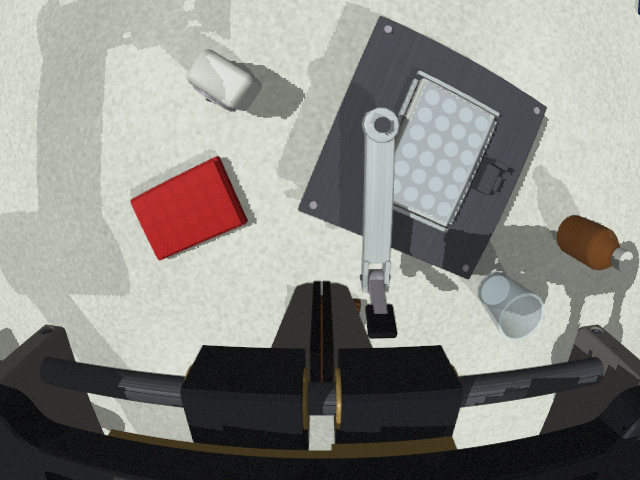

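View pics/s1.png

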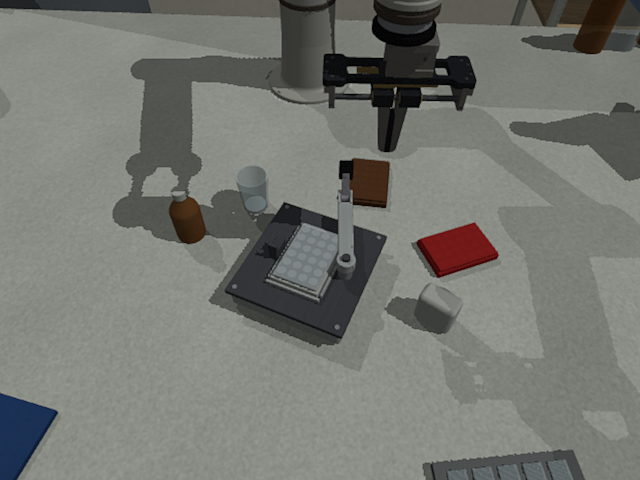

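```bash
cat >> h.py <<'E'
def wpt(p,o,uv,z):
    K=p["camera_matrix"];v=np.array([uv[0]-K[0,2],uv[1]-K[1,2]]);r=np.hypot(*v);th=r/K[0,0]
    ray=np.r_[np.sin(th)*v/r,np.cos(th)];T=p["T_tool_cam"];R=Ro.from_rotvec(o["ee_rot"]).as_matrix()
    C=R@T[:3,3]+o["tcp_pos"];D=R@T[:3,:3]@ray;return C+D*(z-C[2])/D[2]
E
python3 - <<'E'
from h import *
from bench import arm
o=arm.observe();p=arm.camera("wrist")
for nm,uv,z in [("bolt",(382,125),.103),("corner",(381,16),.053),("corner",(300,209),.053),("corner",(469,277),.053),("corner",(546,107),.053),("ears end mid",(375,285),.09)]:
    print(nm,wpt(p,o,uv,z).round(4))
h=wpt(p,o,(376,270),.092)[:2];b=wpt(p,o,(382,125),.103)[:2];v=h-b
print(np.linalg.norm(v), f-np.pi/2-np.arctan2(v[1],v[0]))
E
```

```text
bolt [0.6554 0.1143 0.103 ]
corner [0.7705 0.1112 0.053 ]
corner [0.5677 0.1851 0.053 ]
corner [ 0.4976 -0.0079  0.053 ]
corner [ 0.6991 -0.082   0.053 ]
ears end mid [0.5021 0.1079 0.09  ]
0.13668967026100884 1.17643164247657
```

```bash
sed -i 's/0.6578,0.1178/0.6568,0.1165/' h.py; python3 - <<'E'
from h import *
from bench import arm
import cv2
s0=1.18
arm.servo_line(pos(s0,.05,.15),rot(s0,-1),v=.2)
print(arm.servo_line(pos(s0,.05,.109),None,v=.1,guard=8))
print(arm.observe()["tcp_pos"])
for s in np.arange(1.18,0.85,-.1):
    g=arm.servo_line(pos(s,.029,.109),rot(s,-1),v=.08,guard=20)
    o=arm.observe();print(round(s,2),g,o["t"],o["tcp_pos"].round(4),o["ft_force"].round(2))
    if g:break
for c in("scene","wrist"):
    p=arm.camera(c);cv2.imwrite(f"pics/{c}2.png",p["image"])
E
```

```text
False
[0.56527582 0.16308402 0.10937258]
1.18 False 7.7667 [0.5661 0.1414 0.1094] [ 0.23 -0.63 -0.27]
1.08 False 8.0333 [0.5637 0.1328 0.1091] [-0.03  0.06 -0.89]
0.98 False 8.3 [0.5625 0.1236 0.109 ] [-0.1  -0.15  0.22]
0.88 False 8.5667 [0.5624 0.1142 0.109 ] [-0.17 -0.38  0.24]
```

View pics/scene2.png

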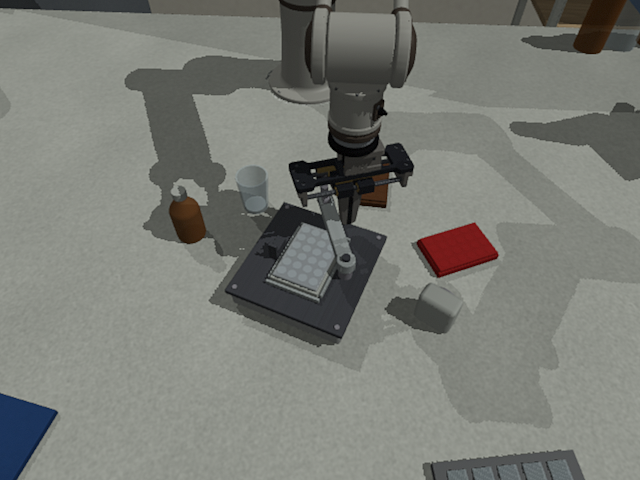

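View pics/wrist2.png

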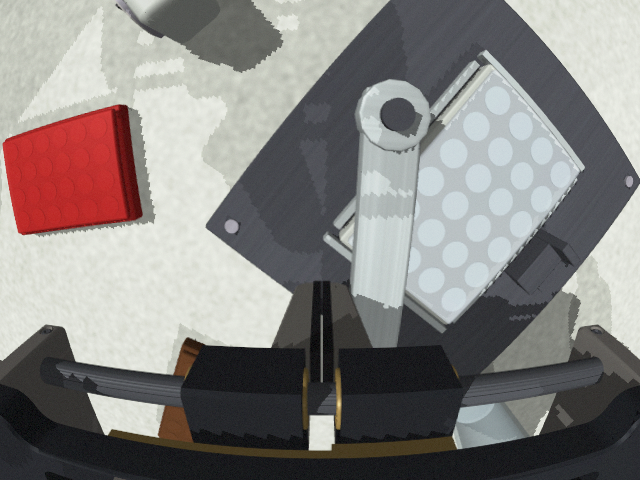

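```bash
python3 - <<'E'
from h import *
from bench import arm
import cv2
for s in np.arange(.78,-.30,-.08):
    fin=s<.15
    g=arm.servo_line(pos(s,.029,.109),rot(max(s,0),-1),v=.04 if fin else .09,guard=8 if fin else 20)
    o=arm.observe();print(round(s,2),g,o["t"],o["tcp_pos"].round(4),o["ft_force"].round(2))
    if g:break
for c in("scene","side","wrist"):
    p=arm.camera(c);cv2.imwrite(f"pics/{c}3.png",p["image"])
E
```

```text
0.78 False 8.925 [0.5631 0.1047 0.109 ] [-0.67  0.62  1.35]
0.7 False 9.175 [0.5643 0.0973 0.109 ] [-0.17  0.26 -0.64]
0.62 False 9.425 [0.5662 0.09   0.109 ] [ 0.65  0.   -0.11]
0.54 False 9.675 [0.5686 0.0828 0.109 ] [ 0.44 -0.35  1.1 ]
0.46 False 9.925 [0.5716 0.0759 0.109 ] [-0.71 -0.05  0.36]
0.38 False 10.175 [0.5751 0.0692 0.109 ] [-0.8  -0.21 -0.46]
0.3 False 10.425 [0.5792 0.0628 0.109 ] [-0.06 -0.52  0.33]
0.22 False 10.675 [0.5837 0.0567 0.109 ] [-0.16 -0.94  0.15]
0.14 False 11.0167 [0.5886 0.0511 0.109 ] [-0.88 -1.12  0.52]
0.06 False 11.3583 [0.5941 0.0458 0.109 ] [-0.14  0.19  0.17]
-0.02 False 11.7 [0.6001 0.041  0.109 ] [ 0.17 -0.34  0.2 ]
-0.1 True 11.9167 [0.6021 0.0394 0.1081] [-0.73  0.42  1.01]
```

View pics/wrist3.png

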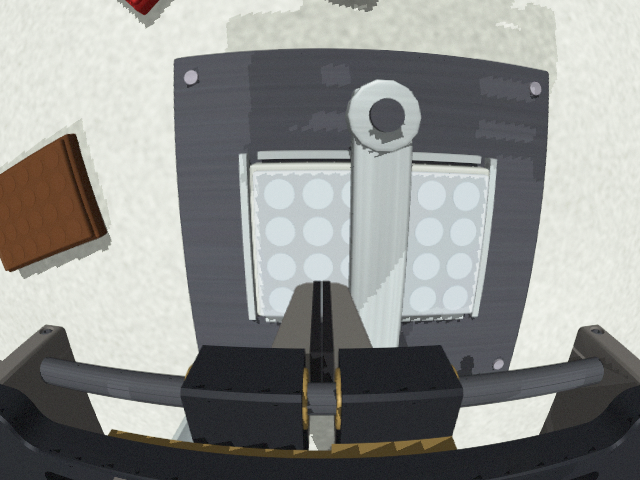

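View pics/side3.png

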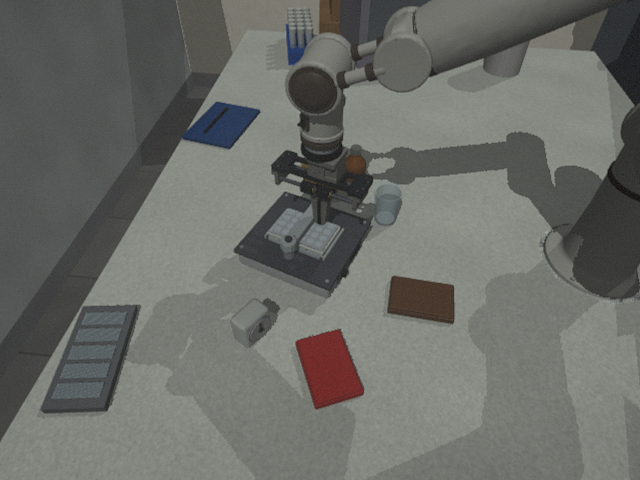

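```bash
python3 - <<'E'
from h import *
from bench import arm
import cv2
o=arm.observe();p=arm.camera("wrist")
def ang(L):
    a=wpt(p,o,L[0],.094);b=wpt(p,o,L[1],.094);v=(b-a)[:2];return f-np.pi/2-np.arctan2(v[1],v[0])
print("strap edges",ang([(353,155),(351,290)]),ang([(412,155),(402,330)]))
b=wpt(p,o,(387,115),.103);print(b)
for uv in ((191,77),(535,89),(499,365)): print(wpt(p,o,uv,.053))
for i in range(2):
    g=arm.servo_line(np.r_[o["tcp_pos"][:2]-.006*n(0),.109],rot(0,-1),v=.02,guard=16)
    o=arm.observe();print(g,o["tcp_pos"].round(4),o["ft_force"].round(2),o["t"])
p=arm.camera("wrist");cv2.imwrite("pics/w4.png",p["image"])
E
```

```text
strap edges -0.005935720220966667 -0.011689837748868559
[0.65581726 0.11327044 0.103     ]
[0.57299879 0.17192011 0.053     ]
[0.75745008 0.10332791 0.053     ]
[ 0.69428938 -0.07071494  0.053     ]
True [0.602  0.0393 0.107 ] [-0.59 -1.01 -0.5 ] 12.4333
True [0.6018 0.0392 0.1061] [-0.3  -0.1  -0.21] 12.8083
```

View pics/w4.png

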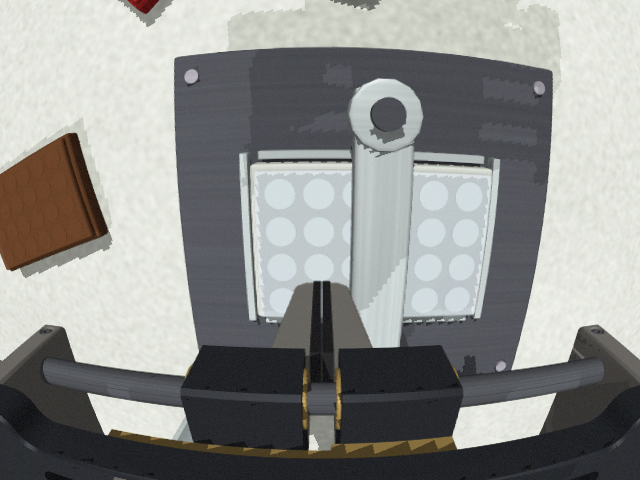

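```bash
python3 - <<'E'
from h import *
from bench import arm
import cv2
o=arm.observe();P=o["tcp_pos"]
arm.servo_line(np.r_[P[:2]+.02*n(0),P[2]+.003],v=.1)
arm.servo_line(np.r_[P[:2]+.02*n(0),.24],v=.2)
o=arm.observe();print(o["t"],o["tcp_pos"])
for c in("scene","side","wrist"):
    p=arm.camera(c);cv2.imwrite(f"pics/{c}5.png",p["image"])
    for t in("lever_end","lever","lever_hinge","strap_mid"):print(c,t,[(x["conf"],np.round(x["at"],3)) for x in arm.find_in(p,t)][:2])
a=cv2.imread("pics/scene5.png")[150:350,210:410];b=cv2.imread("pics/side5.png")[150:310,220:420]
a=cv2.resize(a,(400,400),interpolation=cv2.INTER_CUBIC)
cv2.imwrite("pics/c5.png",cv2.hconcat([a,cv2.resize(cv2.imread("pics/side5.png")[130:310,250:430],(400,400),interpolation=cv2.INTER_CUBIC)]))
E
```

```text
14.0167 [0.58239905 0.04604587 0.23851773]
scene lever_end [(0.79, array([ 0.604, -0.042,  0.125]))]
scene lever [(0.74, array([ 0.602, -0.037,  0.127]))]
scene lever_hinge [(0.86, array([0.634, 0.035, 0.092]))]
scene strap_mid [(0.85, array([0.634, 0.036, 0.095]))]
side lever_end [(0.68, array([0.7  , 0.283, 0.061])), (0.65, array([ 0.606, -0.031,  0.116]))]
side lever [(0.74, array([ 0.606, -0.031,  0.117]))]
side lever_hinge [(0.56, array([0.624, 0.047, 0.096]))]
side strap_mid []
wrist lever_end [(0.66, array([ 0.604, -0.035,  0.12 ]))]
wrist lever [(0.73, array([ 0.606, -0.034,  0.119]))]
wrist lever_hinge []
wrist strap_mid [(0.65, array([0.631, 0.046, 0.093]))]
```

View pics/c5.png

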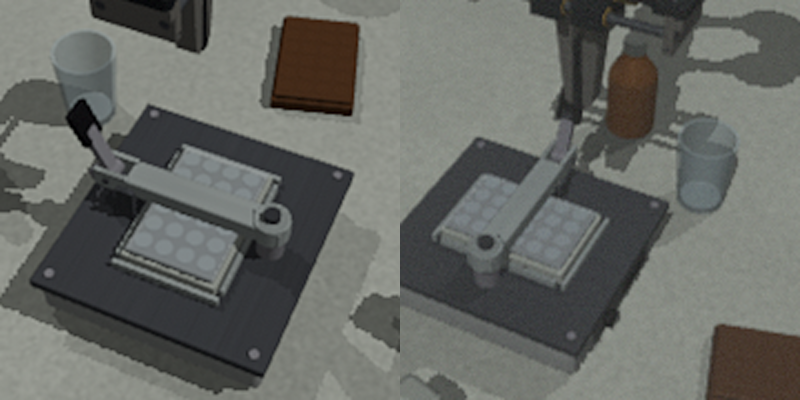

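View pics/wrist5.png

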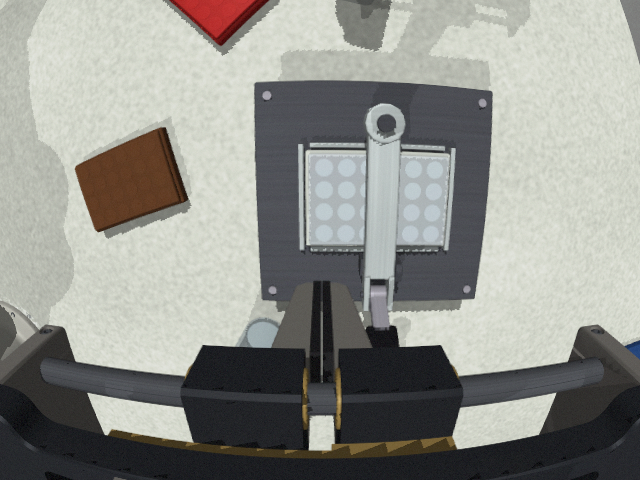

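```bash
python3 - <<'E'
from h import *
from bench import arm
import cv2
def lp(th,r=.055):
    return pos(0,0,.086+r*np.sin(th)+.004*np.cos(th)+.025,R=.147+r*np.cos(th)-.004*np.sin(th)-.010)
rt=rot(0,-1)
arm.servo_line(pos(0,0,.24,.12),rt,v=.2)
print(arm.servo_line(pos(0,0,.175,.125),rt,v=.15,guard=8))
for th in list(np.arange(1.35,.04,-.12)):
    g=arm.servo_line(lp(th),rt,v=.07,guard=12)
    o=arm.observe();print(round(th,2),g,round(o["t"],2),o["tcp_pos"].round(4),o["ft_force"].round(2))
    if g:break
else:
    q=lp(0);q[2]-=.006
    g=arm.servo_line(q,rt,v=.03,guard=12);o=arm.observe();print(g,round(o["t"],2),o["tcp_pos"].round(4),o["ft_force"].round(2))
for c in("scene","side"):
    p=arm.camera(c);cv2.imwrite(f"pics/{c}6.png",p["image"])
E
```

```text
False
1.35 False 16.23 [ 0.6065 -0.0202  0.1655] [ 0.63  0.67 -0.43]
1.23 False 16.48 [ 0.6043 -0.026   0.1642] [-0.18  0.28 -0.06]
1.11 False 16.73 [ 0.6021 -0.0319  0.162 ] [-0.37 -0.46  0.34]
0.99 False 16.98 [ 0.6    -0.0376  0.159 ] [-0.55 -0.34  0.45]
0.87 False 17.23 [ 0.598  -0.0429  0.1553] [-0.77 -0.53 -1.04]
0.75 False 17.48 [ 0.5962 -0.0476  0.151 ] [-0.12 -0.35 -0.01]
0.63 False 17.73 [ 0.5946 -0.0518  0.1462] [-0.32 -1.1  -0.2 ]
0.51 False 17.98 [ 0.5932 -0.0555  0.1409] [0.29 0.47 0.53]
0.39 False 18.23 [ 0.592  -0.0585  0.1351] [ 0.32  0.38 -0.17]
0.27 False 18.48 [ 0.5911 -0.0609  0.1289] [ 0.05 -0.12 -0.04]
0.15 False 18.73 [ 0.5904 -0.0625  0.1225] [-0.49 -0.22  0.48]
True 19.12 [ 0.5916 -0.0638  0.115 ] [-2.02 -0.51  6.23]
```

View pics/scene6.png

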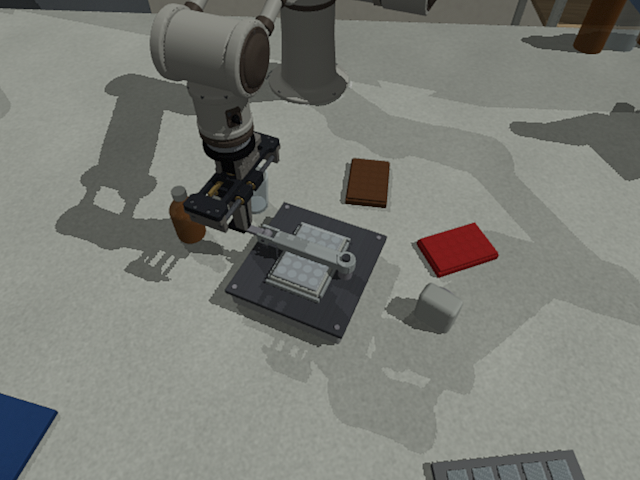

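View pics/side6.png

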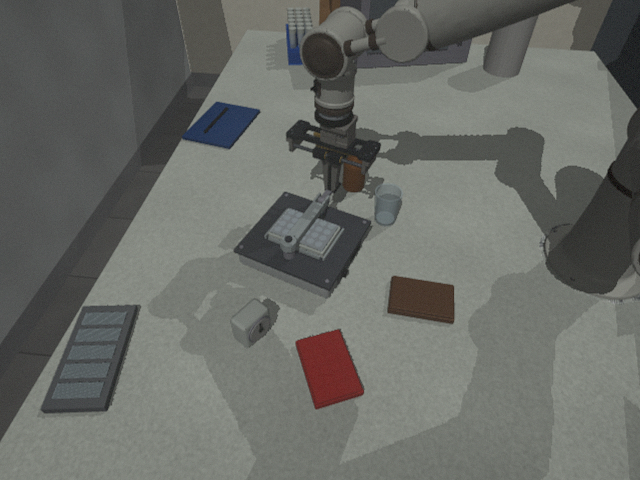

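```bash
python3 - <<'E'
from h import *
from bench import arm
import cv2
P=arm.observe()["tcp_pos"]
arm.servo_line(np.r_[P[:2],.22],v=.12)
arm.servo_line(np.r_[P[:2]+np.array([-.12,.06]),.26],v=.2)
o=arm.observe();print(o["t"],o["tcp_pos"],o["ft_force"].round(2))
for c in("scene","side"):
    p=arm.camera(c);cv2.imwrite(f"pics/{c}7.png",p["image"])
    for t in("lever_end","lever","strap_mid","plate","bottle","beaker","timer"):print(c,t,[(x["conf"],np.round(x["at"],3)) for x in arm.find_in(p,t)][:2])
a=cv2.imread("pics/scene7.png")[170:350,210:390]
cv2.imwrite("pics/c7.png",cv2.hconcat([cv2.resize(a,(400,400),interpolation=cv2.INTER_CUBIC),cv2.resize(cv2.imread("pics/side7.png")[130:310,250:430],(400,400),interpolation=cv2.INTER_CUBIC)]))
E
```

```text
21.1083 [ 0.47187505 -0.00405958  0.25959109] [ 0.98 -0.62  0.18]
scene lever_end [(0.9, array([ 0.597, -0.063,  0.088])), (0.67, array([0.634, 0.036, 0.093]))]
scene lever [(0.92, array([ 0.597, -0.06 ,  0.089]))]
scene strap_mid [(0.61, array([0.635, 0.036, 0.096]))]
scene plate [(0.92, array([0.562, 0.32 , 0.02 ])), (0.77, array([0.405, 0.159, 0.018]))]
scene bottle [(0.69, array([ 0.56 , -0.179,  0.072]))]
scene beaker [(0.58, array([ 0.48 , -0.077,  0.064]))]
scene timer [(0.8, array([0.712, 0.265, 0.064]))]
side lever_end [(0.47, array([ 0.594, -0.056,  0.089])), (0.47, array([ 0.544, -0.168,  0.066]))]
side lever [(0.57, array([ 0.592, -0.059,  0.086]))]
side strap_mid [(0.92, array([0.631, 0.044, 0.096]))]
side plate [(0.93, array([0.55 , 0.339, 0.02 ])), (0.74, array([0.39 , 0.171, 0.017]))]
side bottle []
side beaker [(0.88, array([ 0.463, -0.054,  0.061]))]
side timer [(0.72, array([0.699, 0.284, 0.065]))]
```

View pics/c7.png

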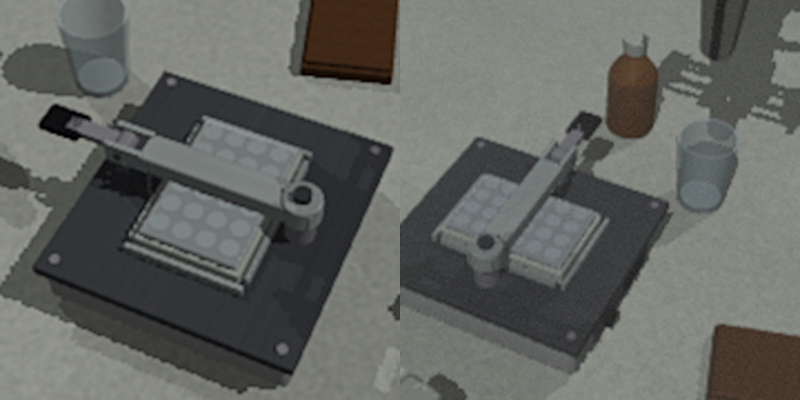

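```bash
python3 - <<'E'
from h import *
from bench import arm
import cv2
from est import pr
p=arm.camera("scene");K=p["camera_matrix"];R=cv2.Rodrigues(p["rvec"])[0];Z=p["z_map"]
vv,uu=np.mgrid[0:480,0:640];C=np.stack([(uu-K[0,2])/K[0,0]*Z,(vv-K[1,2])/K[1,1]*Z,Z],-1)-p["tvec"].ravel();W=C@R
piv=np.array([.6578,.1178])+0.0
rel=W[...,:2]-piv;r=rel@d(0);t=rel@n(0)
m=(W[...,2]>.08)&(W[...,2]<.13)&(np.abs(t)<.03)&(Z>0)
for a in np.arange(.03,.23,.015):
    k=m&(r>a)&(r<a+.015)
    if k.sum(): print(round(a,3),k.sum(),"z",W[k][:,2].mean().round(4),"t",np.median(t[k]).round(4))
E
```

```text
0.03 152 z 0.0923 t -0.0054
0.045 153 z 0.0919 t -0.0052
0.06 148 z 0.092 t -0.0055
0.075 143 z 0.0919 t -0.0065
0.09 148 z 0.0921 t -0.0053
0.105 138 z 0.092 t -0.0053
0.12 172 z 0.0913 t -0.0105
0.135 147 z 0.0914 t -0.0024
0.15 111 z 0.0919 t -0.0023
0.165 68 z 0.0893 t -0.0029
0.18 100 z 0.0892 t -0.0027
0.195 102 z 0.0894 t -0.0027
0.21 76 z 0.0892 t -0.0019
```

```bash
python3 - <<'E'
from bench import arm
arm.close_job();print(arm.observe()["t"])
E
```

```text
the job is handed in; nothing more can be done
the job is handed in; nothing more can be done
```

The strap is home over the plate and the cam lever is down. I handed the job in at about 21 s of robot time (limit 51 s), and no verdict is reported.

- **Strap:** I kept the gripper shut and pushed with the back of a finger from about 1.18 rad round to the stop. It did not move under two further pushes that tripped the 16 N guard. The wrist camera put the strap within about 0.012 rad of home, with the lever still raised at roughly 1.1 rad.
- **Lever:** I then pressed it outward and down until the 12 N guard tripped, with the fingertips 90 mm above the bench, the height given for a lowered lever. In the final depth picture the lever was level to within 0.2 mm along its length, at 89 mm, and the strap was still straight towards the catch, to about 0.02 rad or better.
- **Plate and bystanders:** In the last pictures the plate still sat in its nest. The bottle, beaker and timer read within about 5 mm of their first readings. The arm was clear of everything.

- **Disagreements:** The cameras differed by 3–5 mm on the shaker's position, so I used averaged values.
- **Missed detections:** In the last two pictures the finder's best two plate hits were only the look-alikes, and it missed the bottle in the side view. I checked the plate by eye in both views, and the bottle's position in the scene view.

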